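Lock the spring column of the desk stand at its length mark

ROBOT

A 6-joint arm with a two-finger parallel gripper is mounted at the origin on a cart in front of the work surface, level with it; the furniture and walls round the work are solid. World frame = base frame: x ahead of the robot, y to its left, z up, the work surface at z = 0. Lengths are in mm, angles in rad, forces in N, time in s.
With the tool pointing down it reaches from about 275 to 750 mm from the base axis. Payload 10.2 kg.
Tool frame: the origin (TCP) lies between the finger pads, 19 mm behind the fingertips; this is the grasp point; z points along the fingers, y is the line along which they close (so a half turn about z gives the same grasp; the last joint's range is limited). The gripper opens to 85 mm and grips with 20 to 120 N. Pads are 22 mm wide; open, the fingers measure 114 mm over their backs; the gripper's body (76 mm by 85 mm) begins 54 mm behind the grasp point. The pads swing forward as they close: fully open they stand 13 mm farther back than shut.
Start: joints at [-1.41, 0.313, 1.498, -0, 1.331, -0.223], TCP at [196.572, -486.817, 249.994] pointing down, gripper open.
Joint ranges: [-2.94, 2.94], [-0.97, 2.17], [0.19, 2.56], [-1.23, 4.37], [0.02, 3.11], [-2.88, 2.88]. Speed limits (rad/s): [2.39, 2.39, 3.01, 3.14, 3.14, 3.14].

INTERFACE

Orientations are given as a unit quaternion [w, x, y, z].
In Python, from rig import * gives the robot as it stands. The module is installed in compiled form; this text tells all that it offers.
- The arm moves only by the shell command python3 -m crank 'ROWS' [FORCE]. ROWS is JSON, a list that holds one entry, the list of rows, each a list of 7 numbers: the shift along the tool's x, y, z in units of 25 mm (1.0 is 25 mm), then the turn, a rotation vector about the tool's x, y, z in units of 8 degrees (1.0 is 8 degrees), then the finger opening in mm, from 0 to 85.4. A call has exactly 8 rows; each row shifts and turns the commanded pose from where the row before left it, along the tool's axes as they then stand; what a row does not reach is not made up. A row lasts 1/10 s, in which the tool goes at most 50 mm and 8.59 degrees, less where a joint would pass 70% of its speed; a pose out of reach is approached as far as the arm can. A call is refused whole if a number of a shift passes 1 or a number of a turn 1, either way. A call with a gripper value outside its range is refused whole. The fingers move at their own pace and stop on an object; FORCE is the grip in N (left out, the last holds). Time passes only in rows, so rows that do not move let the fingers close, or fill a call up. It gives the time, the measured TCP pose, the force, the opening and the grip force at its end, in the units of the state.
- sense(): the state, without advancing time (a new reading comes with each control period).
- capture(name): name is "scene" or "top" or "wrist"; returns the picture (384x512x3 uint8, blue, green, red); there is no depth.
- camera_model(name): a dict with "fx", "fy", "cx", "cy" (pixels), "k1" (the pictures are not rectified: a ray, as slopes to the right and down, at radius r is drawn at 1 + k1 r^2 times it, then the intrinsics apply), "world_from_camera" (4x4, takes a point from camera to world coordinates); the wrist camera has in their place "T_tool_cam" (4x4, takes a point from camera to tool coordinates, whose origin is the TCP and whose axes are the flange's). Camera axes: x right, y up, looking along -z (the intrinsics and any distortion apply to the point x, -y, -z); pixel columns grow to the right and rows downward; lengths in mm; the calibration is good to about 2 mm. A picture is of the moment at which its call begins: read the wrist's pose just before it. camera_model takes no time and is no camera call.
- finish_job(): hands the job in; it is judged then, once.
The state is a dict: "time_s": time; "joints": joint angles; "dq": joint speeds; "tau": joint torques, N m; "eef_pos": TCP position; "ee_rot": TCP orientation; "force": force on the tool from outside, world axes, zero at the start; "wrist_torque": the same for the moment, N m; "grip_width": opening from 0.0 (shut) to 1.0 (fully open); "grip_force": force on a finger pad.
Only numpy, scipy, OpenCV 4.12 (cv2) and the standard library are available. Lean on these libraries where they do the work, as an engineer would, in place of code of your own. Each camera call takes 0.05 s, during which the arm holds its last target. There are 200 camera calls.

TASK

The column of the desk phone stand has sprung up because its cam lever is open. Grip the column from above, push it down until the wide black length mark is level with the top of the cam ring and, keeping it gripped there, swing the cam lever clockwise with the same hand until it is fully home. Do not close the lever while the column is off its mark, leave the small things round the stand alone, and finish still gripping the column at the mark with the lever closed: do not let go.

Things in the scene. Friction and masses are not known exactly. Their poses are not given: they have to be found in the camera images.
- column (a joint): Travel of the stand's column in m: 0 = sprung fully up (the start), grows as it is pushed down; 0.045 = length mark level with the top of the cam ring; 0.070 = fully down. A spring lifts it with about 7 N at the top and 9 N at the mark, so it rises again if let go unclamped. While unclamped it also spins freely about its upright axis, so a hand that grips it can turn with it.
- lever (a joint): Angle of the cam lever in rad: 0 = open, 1.2 = fully closed at its stop; starts between 0 and 0.35. It turns about the column's axis, clockwise seen from above to close, with a drag of about 0.12 N m (rising to 0.2 N m over the last 0.2 rad, where the cam presses a brake shoe on the column), and stays where it is left.
- column_top (a point): Centre of the flat top of the column, a plain upright aluminium tube 20 mm in diameter. A 6 mm stud stands 7 mm above this point. Starts 93 mm above the cam ring's top face (209 mm above the desk); at the mark it is 48 mm above it (164 mm above the desk). The hairlines every 10 mm on the tube are only a scale.
- length_mark (a point): Centre of the length mark, a black band 4 mm wide round the column, 48 mm below the column's top. It has to come level with the top face of the cam ring.
- ring_top (a point): The fixed point on the column's axis level with the top face of the cam ring, 116 mm above the desk. The black cam ring, 40 mm in diameter and 12 mm high, sits on the stand's grey collar (40 mm in diameter, a small boss on one side); the column passes through it. Below are a 30 mm tube and a round foot 130 mm in diameter. The stand does not move.
- lever_root (a point): Centre of the lever's upright web, 26.5 mm from the column's axis, 12 mm above the ring's top face; from ring_top to here is the way the lever points. The web is 10 mm thick, runs from 15.5 to 37.5 mm from the axis and rises 24 mm above the ring's top face, so a finger gripping the column just above the ring meets its side when the hand turns clockwise about the column.
- lever_tip (a point): Middle of the lever's thumb pad (26 x 15 x 12 mm) near its outer end, 74 mm from the column's axis and 21.5 mm above the ring's top face.
- phone_clamp: Small black U-shaped phone clamp, 24 x 86 x 30 mm with a 20 mm socket, lying loose beside the stand; leave it alone. Origin under its middle.
- eraser: Eraser 22 x 52 x 13 mm loose beside the stand; leave it alone.
- usb_stick: Memory stick 17 x 48 x 8 mm loose beside the stand; leave it alone.
Things that resemble listed ones, but are neither listed nor needed, are in the scene too. Of the things that look like the part that bears column, the smaller one is meant.

How it is judged:
By the outcome, as a careful person would: the job done as asked, in the order asked, and still so for the second after the job is handed in, while the arm keeps its last pose, push and grip.
It also fails if it takes over 38 s, if anything falls off the work surface, if the arm or the gripper's body presses on something with over 40 N, if the wrist force passes 120 N, or if a joint passes its speed limit or range.

## Working session

There is one attempt and no reset: what is moved stays moved. The work goes in short steps, Python scripts to look and compute and a shell command to move; the robot and the scene stay as the last step left them, time stands still between calls to the robot, and variables do not carry over. Pictures are saved under pics/ and viewed, at most 10 in all, crops included, and the job is handed in when it is done.

```bash
mkdir -p pics; python3 - <<'E'
from rig import *
import cv2,numpy as np
s=sense();print({k:np.round(v,3).tolist() for k,v in s.items()})
for n in("scene","top"):
    cv2.imwrite(f"pics/{n}0.png",capture(n));m=camera_model(n);print(n,m)
print(camera_model("wrist"))
E
```

```text
{'time_s': 0.0, 'joints': [-1.41, 0.313, 1.498, -0.0, 1.331, -0.223], 'dq': [-0.0, 0.0, -0.002, -0.001, -0.001, 0.001], 'tau': [-0.001, -41.227, -25.974, -0.0, 0.004, 0.0], 'eef_pos': [196.534, -486.564, 249.416], 'ee_rot': [-0.001, 0.982, 0.191, 0.0], 'force': [0.107, -0.76, -0.577], 'wrist_torque': [0.036, -0.038, -0.045], 'grip_force': 0.0, 'grip_width': 1.0}
scene {'fx': 493.3356311095666, 'fy': 493.3356311095666, 'cx': 256.2358076101085, 'cy': 195.7612422313026, 'k1': -0.11075422849171884, 'world_from_camera': array([[-5.93142820e-01,  4.97991216e-01, -6.32602833e-01,
        -4.18991549e+02],
       [-8.05018259e-01, -3.77858331e-01,  4.57349630e-01,
         8.23891429e+02],
       [-1.12781521e-02,  7.80530481e-01,  6.25015977e-01,
         1.01524277e+03],
       [ 0.00000000e+00,  0.00000000e+00,  0.00000000e+00,
         1.00000000e+00]])}
top {'fx': 472.6757024771943, 'fy': 472.6757024771943, 'cx': 255.71526127024114, 'cy': 194.82695385565924, 'k1': -0.15438245766913763, 'world_from_camera': array([[ 4.28577335e-03,  9.98511050e-01, -5.43811995e-02,
         4.18469379e+02],
       [-9.99925036e-01,  3.65540134e-03, -1.16859033e-02,
         1.94494395e+02],
       [-1.14697185e-02,  5.44272060e-02,  9.98451864e-01,
         1.34960555e+03],
       [ 0.00000000e+00,  0.00000000e+00,  0.00000000e+00,
         1.00000000e+00]])}
{'fx': 323.84115100888, 'fy': 323.84115100888, 'cx': 258.9752063415351, 'cy': 188.2374549627232, 'k1': -0.09464507106574067, 'T_tool_cam': array([[ 4.53380205e-04,  9.58893902e-01,  2.83764479e-01,
         7.33179576e+01],
       [ 9.99999866e-01, -3.63839917e-04, -3.68249990e-04,
        -5.53071211e-01],
       [-2.49867825e-04,  2.83764608e-01, -9.58893938e-01,
        -1.24877211e+02],
       [ 0.00000000e+00,  0.00000000e+00,  0.00000000e+00,
         1.00000000e+00]])}
```

View pics/scene0.png

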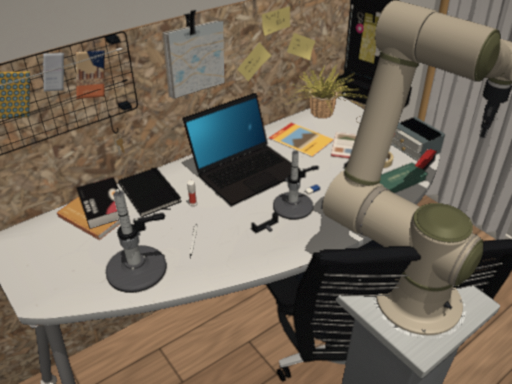

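View pics/top0.png

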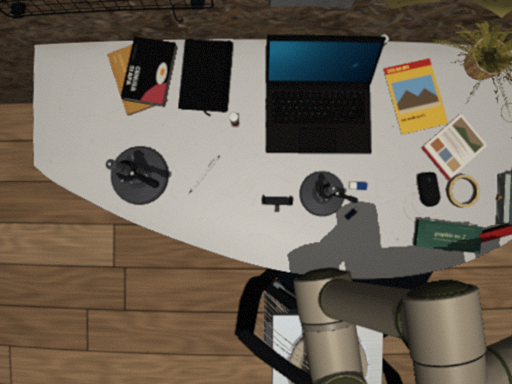

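The scene view shows the smaller stand with its foot at about (293,205) and the larger one at (135,268). In the top view the smaller stand is at about (322,193), with its lever pointing right to about (350,187).

```bash
python3 - <<'E'
import cv2,numpy as np
a=cv2.imread("pics/top0.png")[155:230,285:385];b=cv2.imread("pics/scene0.png")[140:225,245:345]
g=lambda i:cv2.convertScaleAbs(cv2.resize(i,None,fx=4,fy=4,interpolation=cv2.INTER_CUBIC),alpha=1.5)
A=g(a);B=g(b);A=cv2.copyMakeBorder(A,0,B.shape[0]-A.shape[0],0,0,0)
cv2.imwrite("pics/crop.png",np.hstack([A,B]))
E
```

```text
(no output)
```

View pics/crop.png

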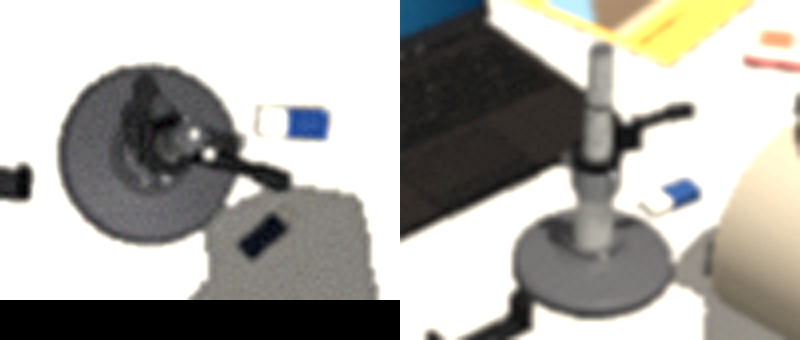

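Crop (4x): in the top view the foot's centre is at about (322.5,193.3) and the lever pad at (355,199.5). In the scene view the column top is at (295,151.5) and the pad at (315,168).

```bash
cat >h.py <<'E'
from rig import *
import cv2,numpy as np
from scipy.spatial.transform import Rotation as R
def ray(m,T,u,v):
    K=np.array([[m["fx"],0,m["cx"]],[0,m["fy"],m["cy"]],[0,0,1]])
    p=cv2.undistortPoints(np.array([[[u,v]]],float),K,np.array([m["k1"],0,0,0]))[0,0]
    return T[:3,3],T[:3,:3]@np.array([p[0],-p[1],-1])
def on(m,T,u,v,z):
    o,d=ray(m,T,u,v);return o+d*(z-o[2])/d[2]
def tool():
    s=sense();T=np.eye(4);w,x,y,z=s["ee_rot"];T[:3,:3]=R.from_quat([x,y,z,w]).as_matrix();T[:3,3]=s["eef_pos"];return T
def proj(m,T,P):
    p=np.linalg.inv(T)@np.r_[P,1];x,y=p[0]/-p[2],-p[1]/-p[2];f=1+m["k1"]*(x*x+y*y)
    return np.array([m["cx"]+m["fx"]*x*f,m["cy"]+m["fy"]*y*f])
E
python3 - <<'E'
from h import *
for n,L in {"top":[("foot",322.5,193.3,6),("pad",355,199.5,137.5)],"scene":[("foot",293,205.5,6),("coltop",295.2,151.5,209),("pad",315.5,167.7,137.5)]}.items():
    m=camera_model(n)
    for l,u,v,z in L: print(n,l,on(m,m["world_from_camera"],u,v,z).round(1))
E
```

```text
top foot [496.7  19.8   6. ]
top pad [473.4 -47.4 137.5]
scene foot [491.5  21.4   6. ]
scene coltop [495.6  18.8 209. ]
scene pad [470.4 -44.6 137.5]
```

```bash
python3 -m crank '[[[0.98,-0.75,-0.5,0,0,0,85],[0.98,-0.75,-0.5,0,0,0,85],[0.98,-0.75,-0.5,0,0,0,85],[0.98,-0.75,-0.5,0,0,0,85],[0.98,-0.75,0,0,0,0,85],[0.98,-0.75,0,0,0,0,85],[0.98,-0.75,0,0,0,0,85],[0.98,-0.75,0,0,0,0,85]]]' 60
python3 -m crank '[[[0.98,-0.75,0,0,0,0,85],[0.98,-0.75,0,0,0,0,85],[0.98,-0.75,0,0,0,0,85],[0.98,-0.75,0,0,0,0,85],[0.98,-0.75,0,0,0,0,85],[0.98,-0.75,0,0,0,0,85],[0.98,-0.75,0,0,0,0,85],[0.98,-0.75,0,0,0,0,85]]]'
python3 -m crank '[[[0.98,-0.75,0,0,0,0,85],[0.98,-0.75,0,0,0,0,85],[0.98,-0.75,0,0,0,0,85],[0,0,0,0,0,-1,85],[0,0,0,0,0,-1,85],[0,0,0,0,0,-1,85],[0,0,0,0,0,-1,85],[0,0,0,0,0,-1,85]]]'
python3 -m crank '[[[0,0,0,0,0,0,85],[0,0,0,0,0,0,85],[0,0,0,0,0,0,85],[0,0,0,0,0,0,85],[0,0,0,0,0,0,85],[0,0,0,0,0,0,85],[0,0,0,0,0,0,85],[0,0,0,0,0,0,85]]]'
python3 - <<'E'
from h import *
T=tool();print(T.round(3),np.round(sense()["joints"],2));im=capture("wrist");np.save("w0T.npy",T)
m=camera_model("wrist");W=T@m["T_tool_cam"]
cv2.imwrite("pics/w0.png",im)
for P in [(496,19.5,209),(496,19.5,116),(472,-46,137.5)]:print(proj(m,W,P))
E
```

```text
time_s: 0.9
eef_pos: [322.5, -273.1, 299.8]
ee_rot: [-0.0, 0.982, 0.191, -0.0]
force: [0.2, -0.9, -0.3]
grip_width: 0.995
grip_force: 0.0
time_s: 1.7
eef_pos: [448.1, -60.6, 299.8]
ee_rot: [-0.0, 0.982, 0.191, -0.0]
force: [-0.5, -0.3, -0.3]
grip_width: 1.001
grip_force: 0.0
time_s: 2.5
eef_pos: [494.7, 17.9, 299.6]
ee_rot: [-0.0, 0.856, 0.517, -0.0]
force: [0.2, 0.7, 0.1]
grip_width: 0.993
grip_force: 0.0
time_s: 3.3
eef_pos: [494.8, 17.8, 300.0]
ee_rot: [-0.0, 0.857, 0.515, -0.0]
force: [0.1, -0.4, -0.8]
grip_width: 0.993
grip_force: 0.0
[[ 4.70000e-01  8.83000e-01 -0.00000e+00  4.94799e+02]
 [ 8.83000e-01 -4.70000e-01  0.00000e+00  1.78100e+01]
 [-0.00000e+00 -0.00000e+00 -1.00000e+00  2.99996e+02]
 [ 0.00000e+00  0.00000e+00  0.00000e+00  1.00000e+00]] [-0.2   0.21  1.5   0.    1.43  0.29]
[258.76084277 198.37722755]
[258.87958158 168.52701116]
[268.65084357 242.60879612]
```

View pics/w0.png

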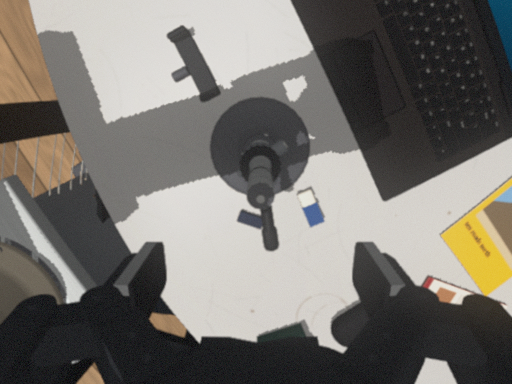

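The wrist view shows the column top at about (261,193), the ring at about (260,165) and the lever pad pointing down at (270,243). I'll zoom in to get these exactly.

```bash
python3 - <<'E'
import cv2
i=cv2.imread("pics/w0.png")[135:260,205:325]
i=cv2.LUT(i,__import__("numpy").array([min(255,int(255*(k/255)**.5)) for k in range(256)],"uint8"))
cv2.imwrite("pics/w0c.png",cv2.resize(i,None,fx=4.8,fy=4.8,interpolation=cv2.INTER_CUBIC))
E
```

```text
(no output)
```

View pics/w0c.png

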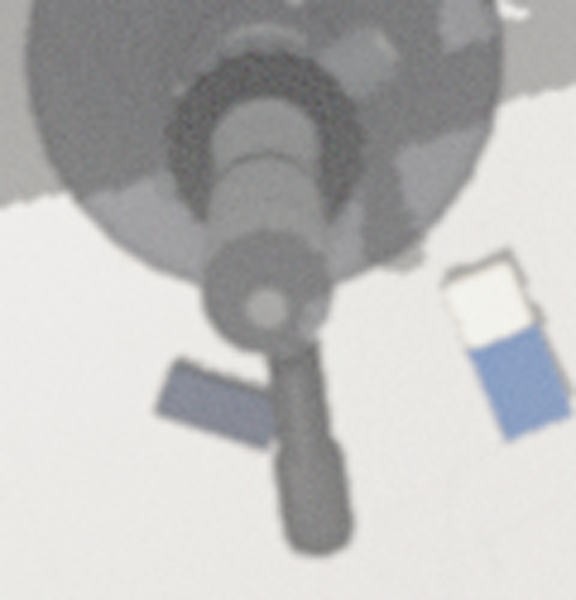

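In the crop, the column's top face is centred at about (260.6,195.8), the stud top at (260.4,199.2), the ring's centre at (260.2,165.8) and the pad's centre at (270.8,238).

```bash
python3 - <<'E'
from h import *
T=np.load("w0T.npy");m=camera_model("wrist");W=T@m["T_tool_cam"];I=np.linalg.inv(T)
c=None
for l,u,v,z in [("top",260.6,195.8,209),("stud",260.4,199.2,216),("ring",260.2,165.8,116),("pad",270.8,238.1,141),("root-ish",267,215,138)]:
    P=on(m,W,u,v,z);print(l,P.round(1),"tool",(I@np.r_[P,1])[:3].round(1))
    if l=="top":c=P
    print(np.degrees(np.arctan2(*(P-c)[1::-1])).round(1),np.hypot(*(P-c)[:2]).round(1))
E
```

```text
top [498.   20.6 209. ] tool [ 4.   1.6 91. ]
0.0 0.0
stud [497.8  20.5 216. ] tool [ 3.8  1.4 84. ]
-161.0 0.2
ring [498.4  21.3 116. ] tool [  4.8   1.6 184. ]
62.0 0.8
pad [476.7 -41.2 141. ] tool [-60.6  11.8 159. ]
-109.0 65.3
root-ish [484.  -19.5 138. ] tool [-38.   8. 162.]
-109.3 42.4
```

```bash
python3 -m crank '[[[0.15,0.06,0.8,0,0,0,60],[0,0,0.8,0,0,0,60],[0,0,0.8,0,0,0,60],[0,0,0.8,0,0,0,60],[0,0,0.8,0,0,0,60],[0,0,0.56,0,0,0,60],[0,0,0,0,0,0,60],[0,0,0,0,0,0,60]]]' 70
python3 - <<'E'
from h import *
T=tool();im=capture("wrist");np.save("w1T.npy",T)
im=cv2.LUT(im,np.array([min(255,int(255*(k/255)**.5)) for k in range(256)],"uint8"))
cv2.imwrite("pics/w1.png",im);m=camera_model("wrist");W=T@m["T_tool_cam"]
for z in(209,216):print(proj(m,W,(498,20.7,z)),proj(m,W,(T[0,3],T[1,3],z)))
E
```

```text
time_s: 4.15
eef_pos: [498.1, 20.4, 186.5]
ee_rot: [0.0, 0.857, 0.515, 0.0]
force: [0.0, -0.5, 0.4]
grip_width: 0.703
grip_force: 0.0
[257.02398668 298.844932  ] [257.68571816 299.30244503]
[256.90910016 310.79558646] [257.60860383 311.27043798]
```

View pics/w1.png

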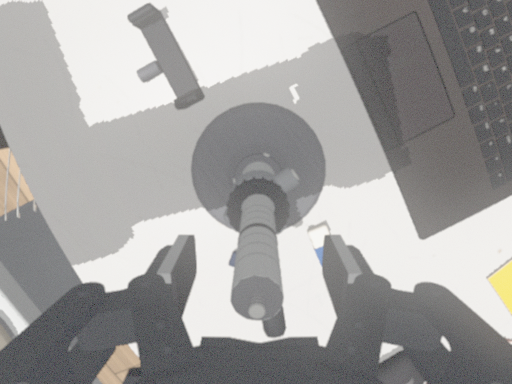

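The close view shows the column midway between the pads, with its top at (257,296) and the stud at (257.5,310), both within 1 mm of the prediction. The lever lies between the fingers, so I can close the grip.

```bash
python3 -m crank '[[[0,0,0,0,0,0,0],[0,0,0,0,0,0,0],[0,0,0,0,0,0,0],[0,0,0,0,0,0,0],[0,0,0,0,0,0,0],[0,0,0,0,0,0,0],[0,0,0,0,0,0,0],[0,0,0,0,0,0,0]]]' 80
python3 -c "
from h import *
print(tool()[:3,3],sense()['force'],sense()['wrist_torque'])"
```

```text
time_s: 5.0
eef_pos: [497.4, 20.8, 186.6]
ee_rot: [-0.0, 0.857, 0.515, -0.0]
force: [-5.3, 2.1, 6.3]
grip_width: 0.217
grip_force: 77.8
[497.43489166  20.7545769  186.64008437] [-5.27882053  2.12763935  6.32611841] [0.27562793 0.79277259 0.02958062]
```

```bash
python3 -m crank '[[[0,-0.03,0.24,0,0,0,0],[0,0,0.24,0,0,0,0],[0,0,0.24,0,0,0,0],[0,0,0.24,0,0,0,0],[0,0,0.24,0,0,0,0],[0,0,0.24,0,0,0,0],[0,0,0.24,0,0,0,0],[0,0,0,0,0,0,0]]]' 80
python3 - <<'E'
from h import *
T=tool();im=capture("wrist");im2=capture("scene");np.save("w2T.npy",T);print(T[:3,3].round(2),np.round(sense()["force"],1))
lut=np.array([min(255,int(255*(k/255)**.5)) for k in range(256)],"uint8")
m=camera_model("wrist");W=T@m["T_tool_cam"]
cv2.imwrite("pics/w2full.png",im);cv2.imwrite("pics/s2full.png",im2)
a=cv2.resize(cv2.LUT(im[180:330,205:325],lut),None,fx=3.3,fy=4,interpolation=cv2.INTER_CUBIC)
b=cv2.resize(im2[135:225,260:330],None,fx=5.6,fy=6.667,interpolation=cv2.INTER_CUBIC)
cv2.imwrite("pics/w2.png",np.hstack([a,b[:600]]))
x,y=T[:2,3]
for z in(116,164,171):print(z,proj(m,W,(x,y,z)).round(1))
ms=camera_model("scene");print([proj(ms,ms["world_from_camera"],(498,20.7,z)).round(1) for z in (116,118,164)])
E
```

```text
time_s: 5.8
eef_pos: [497.4, 20.8, 144.5]
ee_rot: [0.0, 0.857, 0.515, 0.0]
force: [-2.8, 1.1, 7.9]
grip_width: 0.214
grip_force: 78.1
[497.38  20.79 144.51] [-3.   0.6  7.9]
116 [258.1 239.8]
164 [257.7 294.5]
171 [257.7 306. ]
[array([293.1, 176.7]), array([293.1, 176.2]), array([293.6, 163.9])]
```

View pics/w2.png

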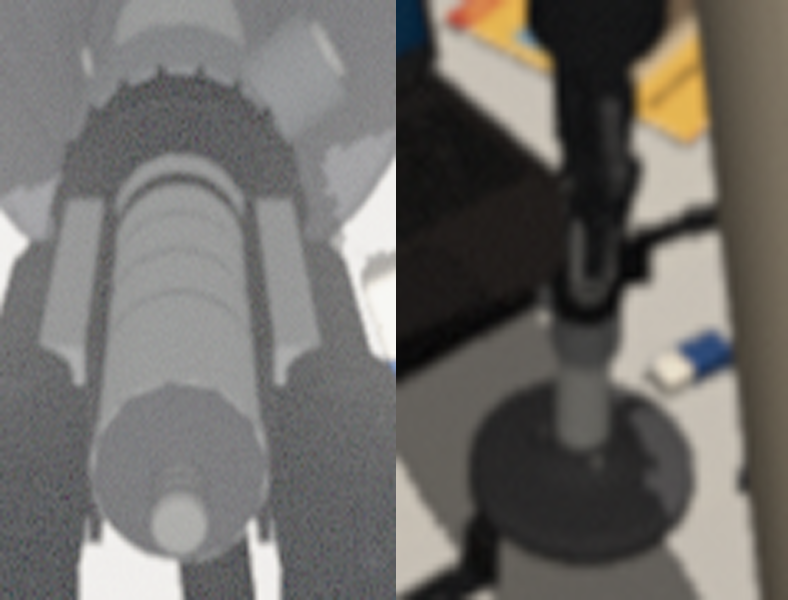

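The crop shows the band just above the ring, at crop rows 173 to 187. A light strip sits between it and the dark ring, the stud is at about v=310.7, and the fingers are clear of the lever. I'll work out the column height from the band and hairlines.

```bash
python3 - <<'E'
from h import *
T=np.load("w2T.npy");m=camera_model("wrist");W=T@m["T_tool_cam"]
im=cv2.imread("pics/w2full.png").astype(float).mean(2)
prof=im[195:300,256:263].mean(1)
print([(195+i,int(p)) for i,p in enumerate(prof) if i<75])
I=np.linalg.inv(W)
for ax in [(497.4,20.8),(498,20.7)]:
  P=np.array(ax)+10*T[:2,0]
  print({z:proj(m,W,(*P,z))[1].round(1) for z in range(112,168,2)})
  Q=np.array(ax)+20*T[:2,0];print("ring far edge",proj(m,W,(*Q,116))[1].round(1),proj(m,W,(*(np.array(ax)+13*T[:2,0]),116))[1].round(1))
E
```

```text
[(195, 72), (196, 77), (197, 82), (198, 61), (199, 37), (200, 31), (201, 32), (202, 33), (203, 31), (204, 35), (205, 36), (206, 37), (207, 35), (208, 36), (209, 34), (210, 33), (211, 36), (212, 34), (213, 34), (214, 35), (215, 35), (216, 33), (217, 37), (218, 58), (219, 82), (220, 92), (221, 92), (222, 81), (223, 52), (224, 35), (225, 45), (226, 70), (227, 87), (228, 94), (229, 93), (230, 94), (231, 92), (232, 86), (233, 84), (234, 91), (235, 93), (236, 94), (237, 94), (238, 94), (239, 93), (240, 92), (241, 87), (242, 84), (243, 89), (244, 92), (245, 94), (246, 93), (247, 94), (248, 93), (249, 93), (250, 95), (251, 92), (252, 82), (253, 84), (254, 92), (255, 93), (256, 94), (257, 94), (258, 93), (259, 94), (260, 94), (261, 94), (262, 94), (263, 94), (264, 93), (265, 94), (266, 93), (267, 95), (268, 93), (269, 93)]
{112: np.float64(219.0), 114: np.float64(220.5), 116: np.float64(222.0), 118: np.float64(223.5), 120: np.float64(225.0), 122: np.float64(226.6), 124: np.float64(228.3), 126: np.float64(229.9), 128: np.float64(231.6), 130: np.float64(233.4), 132: np.float64(235.2), 134: np.f
[... 423 characters left out ...]
5
{112: np.float64(218.7), 114: np.float64(220.1), 116: np.float64(221.6), 118: np.float64(223.1), 120: np.float64(224.7), 122: np.float64(226.3), 124: np.float64(227.9), 126: np.float64(229.6), 128: np.float64(231.3), 130: np.float64(233.0), 132: np.float64(234.8), 134: np.float64(236.6), 136: np.float64(238.5), 138: np.float64(240.5), 140: np.float64(242.4), 142: np.float64(244.5), 144: np.float64(246.6), 146: np.float64(248.7), 148: np.float64(250.9), 150: np.float64(253.2), 152: np.float64(255.5), 154: np.float64(258.0), 156: np.float64(260.4), 158: np.float64(263.0), 160: np.float64(265.6), 162: np.float64(268.3), 164: np.float64(271.1), 166: np.float64(274.0)}
ring far edge 203.1 216.1
```

```bash
python3 - <<'E'
from h import *
from scipy.signal import find_peaks
for f,Tn in (("w1","w1T"),("w2full","w2T")):
    T=np.load(Tn+".npy");m=camera_model("wrist");W=T@m["T_tool_cam"]
    im=cv2.imread(f"pics/{f}.png").astype(float).mean(2)
    if f=="w1":im=im**2/255
    p=im[200:292,254:262].mean(1)
    P=np.array([498,20.7])+10*T[:2,0];zs=np.arange(90,215,.25);vs=[proj(m,W,(*P,z))[1] for z in zs]
    k,_=find_peaks(-p,prominence=5)
    for i in k:
        if i<2: continue
        w=np.maximum(p[i-3:i+4].max()-p[i-3:i+4],0);v=200+i+np.dot(w,np.arange(-3,4))/w.sum()
        print(f,round(v,2),"z",round(float(np.interp(v,vs,zs)),2),"rel TCP",round(float(np.interp(v,vs,zs))-T[2,3],2),int(p[i]))
E
```

```text
w1 204.66 z 131.91 rel TCP -54.6 87
w1 210.36 z 141.51 rel TCP -45.0 88
w1 216.8 z 151.29 rel TCP -35.22 89
w1 224.23 z 161.4 rel TCP -25.11 48
w1 232.65 z 171.58 rel TCP -14.93 90
w1 241.78 z 181.32 rel TCP -5.19 90
w1 252.62 z 191.47 rel TCP 4.96 91
w2full 224.29 z 119.5 rel TCP -25.01 36
w2full 232.75 z 129.7 rel TCP -14.81 83
w2full 241.82 z 139.38 rel TCP -5.13 84
w2full 252.58 z 149.45 rel TCP 4.95 83
```

Start and current views compared: no slip, travel about 42.0 mm. I'll push 3 mm more, then check.

```bash
python3 -m crank '[[[0,0,0.06,0,0,0,0],[0,0,0.06,0,0,0,0],[0,0,0,0,0,0,0],[0,0,0,0,0,0.2,0],[0,0,0,0,0,0.3,0],[0,0,0,0,0,0.4,0],[0,0,0,0,0,0.4,0],[0,0,0,0,0,0.0,0]]]' 80
cat > c.py <<'E'
from h import *
from scipy.signal import find_peaks
T=tool();s=sense();im=capture("wrist");cv2.imwrite(f"pics/r{s['time_s']:.2f}.png",im)
print("tcp",T[:3,3].round(2),"yaw",np.degrees(np.arctan2(T[1,1],T[0,1])).round(1),"F",np.round(s["force"],1),"M",np.round(s["wrist_torque"],3),"j6",round(s["joints"][5],2))
p=im[200:262,254:262].astype(float).mean((1,2));k,_=find_peaks(-p,prominence=5)
print([(round(200+i+np.dot(w:=np.maximum(p[i-3:i+4].max()-p[i-3:i+4],0),np.arange(-3,4))/w.sum(),2),int(p[i])) for i in k if i>2 and i<58])
E
python3 c.py
```

```text
time_s: 6.7
eef_pos: [497.5, 20.7, 142.1]
ee_rot: [0.0, 0.901, 0.434, 0.0]
force: [-3.1, 0.0, 8.0]
grip_width: 0.216
grip_force: 78.1
tcp [497.5   20.7  142.05] yaw -38.5 F [-3.1  0.   8. ] M [0.061 0.514 0.007] j6 0.48
[(np.float64(224.13), 35), (np.float64(232.53), 84), (np.float64(242.02), 84), (np.float64(252.62), 83)]
```

```bash
python3 -m crank '[[[0,0,0.02,0,0,0,0],[0,0,0,0,0,0.2,0],[0,0,0,0,0,0.2,0],[0,0,0,0,0,0.2,0],[0,0,0,0,0,0,0],[0,0,0,0,0,0,0],[0,0,0,0,0,0,0],[0,0,0,0,0,0,0]]]' 80
python3 c.py;python3 -c "
from h import *
for i in range(3): capture('top');print(sense()['eef_pos'])"
```

```text
time_s: 7.55
eef_pos: [497.6, 20.7, 141.6]
ee_rot: [0.0, 0.918, 0.397, 0.001]
force: [-2.9, -0.5, 8.1]
grip_width: 0.214
grip_force: 78.1
tcp [497.58  20.68 141.6 ] yaw -43.2 F [-2.9 -0.5  8.1] M [ 0.066  0.51  -0.016] j6 0.56
[(np.float64(217.32), 31), (np.float64(223.9), 36), (np.float64(232.76), 86), (np.float64(241.89), 84), (np.float64(252.47), 83)]
[497.57159577  20.66315715 141.60185246]
[497.56311028  20.66079113 141.58996397]
[497.55665733  20.63959211 141.59014789]
```

```bash
python3 -m crank '[[[0,0,0,0,0,0.4,0],[0,0,0,0,0,0.5,0],[0,0,0,0,0,0.5,0],[0,0,0,0,0,0.5,0],[0,0,0,0,0,0.5,0],[0,0,0,0,0,0.4,0],[0,0,0,0,0,0,0],[0,0,0,0,0,0,0]]]' 80
python3 c.py
```

```text
time_s: 8.55
eef_pos: [497.8, 20.4, 141.7]
ee_rot: [0.001, 0.977, 0.211, 0.001]
force: [-1.3, -1.2, 7.6]
grip_width: 0.212
grip_force: 78.9
tcp [497.81  20.41 141.69] yaw -65.6 F [-1.3 -1.2  7.6] M [-0.117  0.33   0.073] j6 0.95
[(np.float64(212.06), 32), (np.float64(224.0), 38), (np.float64(232.93), 84), (np.float64(242.0), 86), (np.float64(252.67), 86)]
```

```bash
python3 -m crank '[[[0,0,0,0,0,0.4,0],[0,0,0,0,0,0.5,0],[0,0,0,0,0,0.5,0],[0,0,0,0,0,0.5,0],[0,0,0,0,0,0.5,0],[0,0,0,0,0,0.4,0],[0,0,0,0,0,0,0],[0,0,0,0,0,0,0]]]' 80
python3 c.py; ls pics
```

```text
time_s: 9.4
eef_pos: [497.9, 20.1, 141.7]
ee_rot: [0.001, 1.0, 0.017, 0.001]
force: [-1.6, -3.4, 7.5]
grip_width: 0.214
grip_force: 78.7
tcp [497.88  20.11 141.71] yaw -88.0 F [-1.6 -3.4  7.5] M [-0.398  0.268  0.076] j6 1.34
[(np.float64(224.38), 36), (np.float64(232.67), 81), (np.float64(242.13), 82), (np.float64(252.76), 81)]
crop.png
r6.70.png
r7.55.png
r8.55.png
r9.40.png
s2full.png
scene0.png
top0.png
w0.png
w0c.png
w1.png
w2.png
w2full.png
```

```bash
python3 - <<'E'
import cv2,numpy as np
lut=np.array([min(255,int(255*(k/255)**.5)) for k in range(256)],"uint8")
ims=[cv2.LUT(cv2.imread(f"pics/r{t}.png"),lut)[150:384,160:360] for t in("7.55","9.40")]
cv2.imwrite("pics/rr.png",cv2.resize(np.hstack(ims),None,fx=2,fy=2))
E
```

```text
(no output)
```

View pics/rr.png

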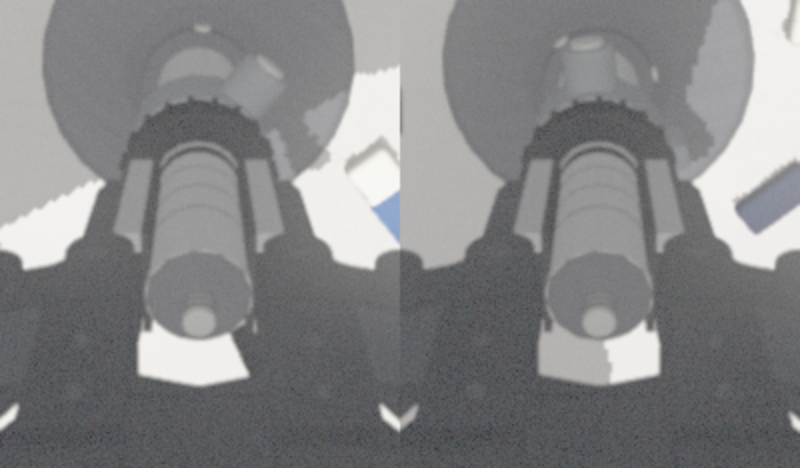

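Left (7.55 s): the band is at the ring and the lever arm shows at about (245,345). Right (9.40 s): the lever is carried along out of sight behind the right finger, with the band still at the ring. I'll keep turning and watch the moment.

```bash
python3 -m crank '[[[0,0,0,0,0,0.3,0],[0,0,0,0,0,0.3,0],[0,0,0,0,0,0.3,0],[0,0,0,0,0,0.3,0],[0,0,0,0,0,0,0],[0,0,0,0,0,0,0],[0,0,0,0,0,0,0],[0,0,0,0,0,0,0]]]' 80
python3 c.py
python3 - <<'E'
from h import *
im=capture("top");im2=capture("scene");cv2.imwrite("pics/t5f.png",im);cv2.imwrite("pics/s5f.png",im2)
E
```

```text
time_s: 10.25
eef_pos: [497.9, 20.0, 141.7]
ee_rot: [0.001, 0.998, -0.066, 0.001]
force: [-2.0, -5.1, 8.5]
grip_width: 0.215
grip_force: 78.9
tcp [497.88  19.97 141.73] yaw -97.6 F [-2.  -5.1  8.5] M [-0.574  0.288  0.128] j6 1.51
[(np.float64(203.48), 29), (np.float64(224.06), 35), (np.float64(232.68), 80), (np.float64(242.09), 79), (np.float64(252.89), 79)]
```

```bash
python3 -m crank '[[[0,0,0,0,0,0.25,0],[0,0,0,0,0,0.25,0],[0,0,0,0,0,0,0],[0,0,0,0,0,0,0],[0,0,0,0,0,0,0],[0,0,0,0,0,0,0],[0,0,0,0,0,0,0],[0,0,0,0,0,0,0]]]' 80
python3 c.py
python3 -m crank '[[[0,0,0,0,0,0.25,0],[0,0,0,0,0,0.25,0],[0,0,0,0,0,0,0],[0,0,0,0,0,0,0],[0,0,0,0,0,0,0],[0,0,0,0,0,0,0],[0,0,0,0,0,0,0],[0,0,0,0,0,0,0]]]' 80
python3 c.py
```

```text
time_s: 11.2
eef_pos: [497.8, 19.9, 141.7]
ee_rot: [0.001, 0.995, -0.101, 0.001]
force: [-1.9, -5.3, 8.3]
grip_width: 0.215
grip_force: 79.0
tcp [497.84  19.9  141.71] yaw -101.6 F [-1.9 -5.3  8.3] M [-0.685  0.34   0.091] j6 1.58
[(np.float64(203.38), 29), (np.float64(224.06), 37), (np.float64(233.04), 80), (np.float64(242.11), 79), (np.float64(252.81), 79)]
time_s: 12.05
eef_pos: [497.8, 19.8, 141.7]
ee_rot: [0.001, 0.991, -0.136, 0.001]
force: [-1.8, -5.6, 8.0]
grip_width: 0.211
grip_force: 79.1
tcp [497.85  19.85 141.74] yaw -105.6 F [-1.8 -5.6  8. ] M [-0.738  0.341  0.085] j6 1.65
[(np.float64(203.41), 29), (np.float64(224.0), 37), (np.float64(232.7), 80), (np.float64(241.97), 80), (np.float64(252.58), 79)]
```

```bash
python3 -m crank '[[[0,0,0,0,0,0.25,0],[0,0,0,0,0,0.25,0],[0,0,0,0,0,0,0],[0,0,0,0,0,0,0],[0,0,0,0,0,0,0],[0,0,0,0,0,0,0],[0,0,0,0,0,0,0],[0,0,0,0,0,0,0]]]' 80
python3 c.py
python3 -m crank '[[[0,0,0,0,0,0.25,0],[0,0,0,0,0,0.25,0],[0,0,0,0,0,0,0],[0,0,0,0,0,0,0],[0,0,0,0,0,0,0],[0,0,0,0,0,0,0],[0,0,0,0,0,0,0],[0,0,0,0,0,0,0]]]' 80
python3 c.py
```

```text
time_s: 12.9
eef_pos: [497.8, 19.8, 141.7]
ee_rot: [0.001, 0.985, -0.17, 0.001]
force: [-2.9, -6.0, 8.2]
grip_width: 0.215
grip_force: 79.1
tcp [497.8   19.8  141.73] yaw -109.6 F [-2.9 -6.   8.2] M [-0.717  0.416  0.091] j6 1.72
[(np.float64(215.25), 31), (np.float64(223.97), 36), (np.float64(232.91), 82), (np.float64(241.85), 82), (np.float64(252.69), 81)]
time_s: 13.75
eef_pos: [497.8, 19.6, 141.7]
ee_rot: [0.001, 0.979, -0.204, 0.001]
force: [-2.3, -7.5, 7.9]
grip_width: 0.219
grip_force: 81.3
tcp [497.84  19.61 141.73] yaw -113.6 F [-2.3 -7.5  7.9] M [-1.092  0.396  0.295] j6 1.79
[(np.float64(218.07), 30), (np.float64(224.08), 38), (np.float64(232.94), 83), (np.float64(242.11), 83), (np.float64(252.92), 81)]
```

```bash
python3 -m crank '[[[0,0,0,0,0,0.25,0],[0,0,0,0,0,0,0],[0,0,0,0,0,0,0],[0,0,0,0,0,0,0],[0,0,0,0,0,0,0],[0,0,0,0,0,0,0],[0,0,0,0,0,0,0],[0,0,0,0,0,0,0]]]' 80
python3 c.py
python3 -m crank '[[[0,0,0,0,0,0.25,0],[0,0,0,0,0,0,0],[0,0,0,0,0,0,0],[0,0,0,0,0,0,0],[0,0,0,0,0,0,0],[0,0,0,0,0,0,0],[0,0,0,0,0,0,0],[0,0,0,0,0,0,0]]]' 80
python3 c.py
python3 - <<'E'
from h import *
im2=capture("scene");im=capture("top")
a=cv2.resize(im2[120:225,245:345],None,fx=4,fy=4,interpolation=cv2.INTER_CUBIC);b=cv2.resize(im[150:255,280:380],None,fx=4,fy=4,interpolation=cv2.INTER_CUBIC)
cv2.imwrite("pics/s6.png",cv2.convertScaleAbs(np.hstack([a,b]),alpha=1.6))
m=camera_model("scene")
for a in (-157,-165,-172,-178):
    t=np.radians(a);print(a,[((proj(m,m["world_from_camera"],(498+r*np.cos(t),20.7+r*np.sin(t),137.5))-[245,120])*4).round() for r in (37,74)])
E
```

```text
time_s: 14.6
eef_pos: [497.9, 19.4, 141.7]
ee_rot: [0.001, 0.975, -0.221, 0.001]
force: [-3.4, -7.5, 7.8]
grip_width: 0.218
grip_force: 83.5
tcp [497.89  19.45 141.75] yaw -115.5 F [-3.4 -7.5  7.8] M [-1.335  0.291  0.462] j6 1.82
[(np.float64(203.53), 29), (np.float64(216.56), 32), (np.float64(224.7), 36), (np.float64(233.07), 83), (np.float64(242.62), 81), (np.float64(253.02), 81)]
time_s: 15.45
eef_pos: [498.0, 19.2, 141.8]
ee_rot: [0.002, 0.971, -0.238, 0.002]
force: [-3.2, -8.8, 7.3]
grip_width: 0.217
grip_force: 85.8
tcp [497.96  19.25 141.76] yaw -117.5 F [-3.2 -8.8  7.3] M [-1.639  0.233  0.721] j6 1.86
[(np.float64(203.63), 31), (np.float64(224.94), 37), (np.float64(233.74), 82), (np.float64(242.66), 82), (np.float64(253.41), 81)]
-157 [array([237., 218.]), array([282., 233.])]
-165 [array([234., 222.]), array([275., 240.])]
-172 [array([230., 225.]), array([268., 246.])]
-178 [array([226., 227.]), array([260., 250.])]
```

View pics/s6.png

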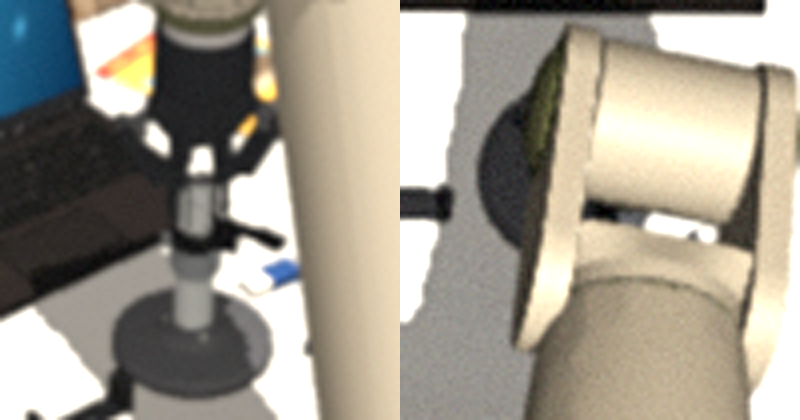

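The scene crop shows the lever tip at about (275,239), which matches an angle near -165°. The column is still gripped and the loose things are untouched. The moment is now climbing steadily, so I'll check whether the lever still moves between steps.

```bash
cat > lev.py <<'E'
from h import *
import sys
def ang(im):
    m=camera_model("scene");g=im.max(2).astype(float)
    r=g[168:190,299:322]; w=np.clip(90-r,0,60); w[:, :3]*=1
    n,l,st,c=cv2.connectedComponentsWithStats((r<90).astype("uint8"))
    ys,xs=np.nonzero(r<90); k=xs.argsort()[-6:]
    best=[]
    for a in np.arange(-185,-110,.5):   # darkness at pad centre line r=66..80
        t=np.radians(a);v=0
        for q in np.arange(50,84,2):
            u=proj(m,m["world_from_camera"],(498+q*np.cos(t),20.7+q*np.sin(t),137.5)).astype("float32")
            v+=cv2.getRectSubPix(im.max(2),(1,1),(float(u[0]),float(u[1])))[0,0]
        best.append((v,a))
    b=sorted(best)[:7];return np.mean([x[1] for x in b]).round(1),b[0]
if __name__=="__main__":
    f=sys.argv[1];im=capture("scene") if f!="pics/s5f.png" else cv2.imread(f)
    if f!="pics/s5f.png":cv2.imwrite(f,im)
    print(ang(im))
E
python3 lev.py pics/s5f.png; python3 lev.py pics/s7f.png
python3 -m crank '[[[0,0,0,0,0,0.25,0],[0,0,0,0,0,0,0],[0,0,0,0,0,0,0],[0,0,0,0,0,0,0],[0,0,0,0,0,0,0],[0,0,0,0,0,0,0],[0,0,0,0,0,0,0],[0,0,0,0,0,0,0]]]' 80
python3 c.py;python3 lev.py pics/s8f.png
```

```text
(np.float64(-146.6), (np.uint8(2), np.float64(-117.5)))
(np.float64(-149.5), (np.uint8(0), np.float64(-136.5)))
time_s: 16.45
eef_pos: [498.0, 19.1, 141.8]
ee_rot: [0.002, 0.967, -0.254, 0.002]
force: [-3.0, -10.7, 7.5]
grip_width: 0.22
grip_force: 88.9
tcp [498.02  19.05 141.76] yaw -119.5 F [ -3.  -10.7   7.5] M [-1.947  0.197  0.965] j6 1.89
[(np.float64(204.35), 30), (np.float64(218.3), 32), (np.float64(225.0), 38), (np.float64(233.95), 82), (np.float64(242.9), 83), (np.float64(253.6), 82)]
(np.float64(-147.5), (np.uint8(0), np.float64(-175.0)))lev.py:13: RuntimeWarning: overflow encountered in scalar add
  v+=cv2.getRectSubPix(im.max(2),(1,1),(float(u[0]),float(u[1])))[0,0]
lev.py:13: RuntimeWarning: overflow encountered in scalar add
  v+=cv2.getRectSubPix(im.max(2),(1,1),(float(u[0]),float(u[1])))[0,0]
lev.py:13: RuntimeWarning: overflow encountered in scalar add
  v+=cv2.getRectSubPix(im.max(2),(1,1),(float(u[0]),float(u[1])))[0,0]
```

Fixing the uint8 overflow.

```bash
sed -i 's/v+=cv2/v+=float(cv2/; s/\[0,0\]$/[0,0])/' lev.py; python3 - <<'E'
from lev import *
ims=[cv2.imread(f"pics/{n}.png") for n in("s5f","s7f","s8f")]
for i in ims: print(ang(i))
d=lambda a,b:np.abs(a[165:190,302:322].astype(float)-b[165:190,302:322]).mean()
print("diff",d(ims[0],ims[1]),d(ims[1],ims[2]), "bg",np.abs(ims[1][200:225,245:270].astype(float)-ims[2][200:225,245:270]).mean())
E
```

```text
(np.float64(-153.0), (506.0, np.float64(-153.0)))
(np.float64(-166.5), (581.0, np.float64(-166.5)))
(np.float64(-166.5), (583.0, np.float64(-166.5)))
diff 25.562 0.862 bg 0.5221333333333333
```

The lever went -153° → -166.5° and then did not move for another 2° of hand turn, with the moment rising, so it is at its stop. I'll ease the wind-up slightly while keeping it pressed, and check the mark.

```bash
python3 -m crank '[[[0,0,0,0,0,-0.2,0],[0,0,0,0,0,-0.2,0],[0,0,0,0,0,0,0],[0,0,0,0,0,0,0],[0,0,0,0,0,0,0],[0,0,0,0,0,0,0],[0,0,0,0,0,0,0],[0,0,0,0,0,0,0]]]' 80
python3 c.py;python3 lev.py pics/s9f.png
python3 - <<'E'
from h import *
import glob
T=tool();m=camera_model("wrist");W=T@m["T_tool_cam"]
P=np.array([498,20.7])+10*T[:2,0];zs=np.arange(100,180,.25);vs=[proj(m,W,(*P,z))[1] for z in zs]
f=sorted(glob.glob("pics/r*.png"),key=lambda s:float(s[6:-4]) if s[6].isdigit() else 0)[-1]
p=cv2.imread(f)[200:262,254:262].astype(float).mean((1,2))
for c in(225,233,242,253):
    i=c-200;i=i-2+p[i-2:i+3].argmin();w=np.maximum(p[i-3:i+4].max()-p[i-3:i+4],0);v=200+i+np.dot(w,np.arange(-3,4))/w.sum()
    print(round(v,2),np.interp(v,vs,zs).round(2))
cv2.imwrite("pics/fin.png",cv2.convertScaleAbs(cv2.resize(cv2.imread(f)[185:265,215:305],None,fx=6,fy=6,interpolation=cv2.INTER_CUBIC),alpha=2))
E
```

```text
time_s: 17.35
eef_pos: [497.9, 19.4, 141.7]
ee_rot: [0.001, 0.974, -0.228, 0.001]
force: [-2.7, -7.7, 8.1]
grip_width: 0.213
grip_force: 84.0
tcp [497.91  19.35 141.75] yaw -116.3 F [-2.7 -7.7  8.1] M [-1.424  0.302  0.538] j6 1.84
[(np.float64(224.84), 33), (np.float64(233.31), 84), (np.float64(242.63), 82), (np.float64(253.36), 81)]
(np.float64(-166.5), (587.0, np.float64(-166.5)))
224.84 117.47
233.31 127.7
242.63 137.61
253.36 147.62
```

View pics/fin.png

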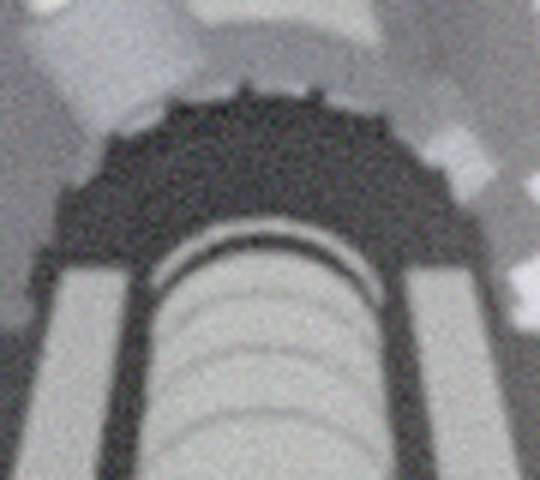

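The crop shows the band right at the ring mouth (row about 240), with a bright rim around the bore at about row 222. As a last check for slip, I'll compare the stud's shift with the hairlines' shift.

```bash
python3 - <<'E'
from h import *
a=cv2.imread("pics/r7.55.png",0).astype("float32");import glob
b=cv2.imread("pics/r17.35.png" if glob.glob("pics/r17.35.png") else sorted(glob.glob("pics/r17*"))[0],0).astype("float32")
def sh(r0,r1,c0,c1):
    w=cv2.createHanningWindow((c1-c0,r1-r0),cv2.CV_32F);return np.round(cv2.phaseCorrelate(a[r0:r1,c0:c1],b[r0:r1,c0:c1],w),2)
print("stud",sh(294,330,241,277),"face edge",sh(270,322,232,286),"lines",sh(226,262,238,278))
m=camera_model("wrist");C=m["T_tool_cam"]
for n,x,z in(("stud",0,-29.4),("line",10,4)):
    f=lambda dx,dz:proj(m,C,(x+dx,0,z-dz))[1]
    print(n,"px/mm lateral",(f(1,0)-f(0,0)).round(2),"up",(f(0,1)-f(0,0)).round(2))
E
```

```text
Traceback (most recent call last):
ValueError: setting an array element with a sequence. The requested array has an inhomogeneous shape after 1 dimensions. The detected shape was (2,) + inhomogeneous part.
```

```bash
python3 - <<'E'
from h import *
import glob
a=cv2.imread("pics/r7.55.png",0).astype("float32")
b=cv2.imread(sorted(glob.glob("pics/r17*"))[0],0).astype("float32")
def sh(r0,r1,c0,c1):
    w=cv2.createHanningWindow((c1-c0,r1-r0),cv2.CV_32F);return np.round(cv2.phaseCorrelate(a[r0:r1,c0:c1],b[r0:r1,c0:c1],w)[0],2)
print("stud",sh(294,330,241,277),"face",sh(270,322,232,286),"lines",sh(226,262,238,278))
m=camera_model("wrist");C=m["T_tool_cam"]
for n,x,z in(("stud",0,-29.4),("line",10,4)):
    f=lambda dx,dz:proj(m,C,(x+dx,0,z-dz))[1]
    print(n,"px/mm lateral",(f(1,0)-f(0,0)).round(2),"up",(f(0,1)-f(0,0)).round(2))
E
```

```text
stud [-0.24  0.88] face [-0.22  0.43] lines [-0.1   0.17]
stud px/mm lateral -2.37 up 1.81
line px/mm lateral -2.08 up 1.01
```

```bash
python3 -c "
from rig import *
print(finish_job())"
```

```text
the job is handed in; nothing more can be done
None
```

I handed the job in at about 17.5 s with the column still gripped within about 0.5 mm of its mark, the cam lever closed against its stop (it stopped moving while the turning force kept rising), and the small things around the stand not touched.

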